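Size a cable-hole plug in a stepped gauge

TASK

Find the size of the cable-hole plug that stands on the black mat: take it by its knob and try it in the stepped gauge, beginning at the smallest hole and going up one step at a time, feeling for each hole with a light push (never more than 40 N). Leave it standing fully home in the first hole that takes it, and never let it down into one that is too big. Leave the two spare plugs on the cork board and the other things on the desk where they are.

Things in the scene. Friction and masses are not known exactly. Their poses are not given: they have to be found in the camera images.
- plug_a_grip (a point): One of three loose plugs, about 80 g: white disc foot 12 mm thick with a blue upright round knob at its centre, 18 mm in diameter, 12 to 50 mm above the underside. Knobs alike; discs are 36, 40 and 44 mm across, which one has which is not told. The point is on the axis (z, up), 33 mm above the underside: with the pads centred here the fingertips just clear the disc.
- plug_b_grip (a point): One of three loose plugs, about 80 g: white disc foot 12 mm thick with a blue upright round knob at its centre, 18 mm in diameter, 12 to 50 mm above the underside. Knobs alike; discs are 36, 40 and 44 mm across, which one has which is not told. The point is on the axis (z, up), 33 mm above the underside: with the pads centred here the fingertips just clear the disc.
- plug_c_grip (a point): One of three loose plugs, about 80 g: white disc foot 12 mm thick with a blue upright round knob at its centre, 18 mm in diameter, 12 to 50 mm above the underside. Knobs alike; discs are 36, 40 and 44 mm across, which one has which is not told. The point is on the axis (z, up), 33 mm above the underside: with the pads centred here the fingertips just clear the disc.
- gauge: Stepped beech hole gauge fixed to the desk, 240 mm long (its y) and 70 mm wide (x): four steps, each 60 mm long, 24, 32, 40 and 48 mm high, lowest at the +y end. Each has one upright, sharp-rimmed round blind hole, 12 mm deep; lowest step, smallest hole. A plug 1 mm off-centre may stop on the rim of its own hole: feel about by 2 to 3 mm before giving a hole up. Origin: centre of the underside.
- hole1 (a point): Centre of the mouth of the gauge's hole 1 of 4, 33.5 mm in diameter, 12 mm deep, level with the top of its step; axes as the gauge's. Too small for every plug.
- hole2 (a point): Centre of the mouth of the gauge's hole 2 of 4, 37.5 mm in diameter, 12 mm deep, level with the top of its step; axes as the gauge's. Fits the 36 mm plug.
- hole3 (a point): Centre of the mouth of the gauge's hole 3 of 4, 41.5 mm in diameter, 12 mm deep, level with the top of its step; axes as the gauge's. Fits the 40 mm plug; 36 would drop in loosely.
- hole4 (a point): Centre of the mouth of the gauge's hole 4 of 4, 45.5 mm in diameter, 12 mm deep, level with the top of its step; axes as the gauge's. Fits the 44 mm plug; the others would drop in loosely.
- mat: Black rubber mat, 120 x 120 mm, 4 mm thick, fixed; the plug to be sized stands on it. Origin at the centre of its underside
- cork_board: Cork board, 200 mm (its x) by 100 mm (y), 4 mm thick, fixed; the two spare plugs stand on it, 100 mm apart. Origin at the centre of its underside
- pen_cup: grey pen cup, 72 across, 100 high, with pens in it; bystander, stands upright; origin at the centre of its underside (sizes in mm)
- tumbler: glass tumbler, 68 across, 100 high; bystander, stands upright; origin at the centre of its underside (sizes in mm)
- mouse: black computer mouse, 100 long, 60 wide, 32 high; bystander; origin at the centre of its underside (sizes in mm)
- note_block: yellow block of notes, 76 square, 22 high; bystander; origin at the centre of its underside (sizes in mm)
- stapler: red stapler, 130 long, 34 wide, about 50 high; bystander; origin at the centre of its underside (sizes in mm)

How it is judged:
By the outcome, as a careful person would: the job done as asked, in the order asked, and still so for the second after the job is handed in, with the robot touching nothing.
It also fails if it takes over 72 s, if anything falls off the work surface, if the arm or the gripper's body presses on something with over 40 N, if the wrist force passes 120 N, or if a joint passes its speed limit or range.

ROBOT

A 6-joint arm with a two-finger parallel gripper is mounted at the origin on the work surface. World frame = base frame: x ahead of the robot, y to its left, z up, the work surface at z = 0. Lengths are in mm, angles in degrees, forces in N, time in s.
With the tool pointing down it reaches from about 350 to 850 mm from the base axis. Payload 8.1 kg.
Tool frame: the origin (TCP) lies at the very end of the fingers, on their centre line; the grasp point (between the pads) lies 19 mm behind it; z points along the fingers, y is the line along which they close (so a half turn about z gives the same grasp; the last joint's range is limited). The gripper opens to 85 mm and grips with 20 to 120 N. Pads are 22 mm wide; open, the fingers measure 114 mm over their backs; the gripper's body (76 mm by 85 mm) begins 54 mm behind the grasp point. The pads swing forward as they close: fully open they stand 13 mm farther back than shut.
Start: joints at [-76.455, 7.471, 85.268, -0, 87.261, -4.893], TCP at [189.785, -569.198, 200.792] pointing down, gripper open.
Joint ranges: [-169.43, 169.43], [-51.17, 129.36], [1.28, 143.12], [-76.62, 256.62], [0, 156.53], [-152.29, 152.29]. Speed limits (degrees/s): [136.94, 136.94, 159.86, 180, 180, 180].

INTERFACE

Orientations are given as [roll, pitch, yaw] about the fixed x, y, z axes, in that order (R = Rz(yaw) Ry(pitch) Rx(roll)).
In Python, from bench import sense, eyes, job, models gives the robot as it stands. The module is installed in compiled form; this text tells all that it offers.
- The arm moves only by the tool apply_moves, never from a script. Its argument "rows" is a list of rows, each a list of 6 numbers: the shift along the tool's x, y, z in mm, then the turn, a rotation vector about the tool's x, y, z in rad. In form: [[dx, dy, dz, rx, ry, rz], ...]. A call has exactly 5 rows; each row shifts and turns the commanded pose from where the row before left it, along the tool's axes as they then stand; what a row does not reach is not made up. A row lasts 1/8 s, in which the tool goes at most 62.5 mm and 10.7 degrees, less where a joint would pass 70% of its speed; a pose out of reach is approached as far as the arm can. A call is refused whole if a number of a shift passes 62.5 or a number of a turn 0.188, either way. A call with a gripper value outside its range is refused whole. "fingers" is the finger opening in mm, from 0 to 85.4, set as the call begins (left out, the last holds). The fingers move at their own pace and stop on an object; "grip_force" is the grip in N (left out, the last holds). Time passes only in rows, so rows that do not move let the fingers close, or fill a call up. It gives the time, the measured TCP pose, the force, the opening and the grip force at its end, in the units of the state.
- sense(): the state, without advancing time (a new reading comes with each control period).
- eyes.snapshot(name): name is "scene" or "top"; returns (picture, depth): 480x640x3 uint8, red, green, blue; 480x640 float32, mm along the optical axis (not along the pixel's ray), 0 where there is no reading.
- eyes.get_calibration(name): a dict with "intrinsics" (3x3 intrinsics, pixels), "D" ([k1, k2, p1, p2, k3] as OpenCV has them; the pictures are not rectified), "R" (3x3) and "t" (3): a world point X has camera coordinates R X + t. Camera axes: x right, y down, z forward; pixel columns grow to the right and rows downward; lengths in mm; the calibration is good to about 2 mm. A picture is of the moment at which its call begins. get_calibration takes no time and is no camera call.
- job.hand_in(): hands the job in; it is judged then, once.
Trained networks look in the newest picture that a camera, given by its name, has taken for a name from the list of things; names that differ only in an ending like _2 or _b are one class to them, and where a whole thing is asked for, a point or a joint stands for the part that bears it (a point fixed in the world has none). Each returns a list of dicts, best first, with "confidence" (0 to 1); they miss things now and then, are a little off and sometimes report something else, mostly with a low value. They report only what shows in the picture. A call takes as long as a camera call.
- models.boxes_of(name, camera): "xyz" ([x, y, z] in mm, in world coordinates, good to about 4 mm: the middle of the surface that is visible of it).
- models.cut_out(name, camera): "pixels" (480x640 bool, what is visible of it).
- models.place_of(name, camera): "xyz" ([x, y, z] in mm, in world coordinates, good to about 4 mm: a listed point, or the origin of a listed thing).
The state is a dict: "time": time; "joint_pos": joint angles; "qd": joint speeds; "joint_efforts": joint torques, N m; "tool_pos": TCP position; "tcp_rot": TCP orientation; "ft_force": force on the tool from outside, world axes, zero at the start; "wrist_torque": the same for the moment, N m; "finger_gap": finger opening in mm; "grip_force": force on a finger pad.
Only numpy, scipy, OpenCV 4.12 (cv2) and the standard library are available. Lean on these libraries where they do the work, as an engineer would, in place of code of your own. Each camera call takes 0.05 s, during which the arm holds its last target. There are 200 camera calls.

## Working session

There is one attempt and no reset: what is moved stays moved. The work goes in short steps, Python scripts to look and compute and a tool call to move; the robot and the scene stay as the last step left them, time stands still between calls to the robot, and variables do not carry over. Pictures are saved under pics/ and viewed, at most 10 in all, crops included, and the job is handed in when it is done.

Besides the shell and the picture viewer there is one more tool, called in YAML: its name, and indented under it one key for each argument. apply_moves: Moves the arm, as the interface text tells. Its arguments: {"type":"object","properties":{"rows":{"type":"array"},"fingers":{"type":"number"},"grip_force":{"type":"number"}},"required":["rows"]}

```bash
mkdir -p pics
cat > h.py <<'E'
import numpy as np, cv2
from bench import sense, eyes, job, models
def snap(n,f=None):
    p,d=eyes.snapshot(n)
    if f: cv2.imwrite('pics/'+f,p[:,:,::-1])
    return p,d
def world(n,u,v,d):
    c=eyes.get_calibration(n);K=np.array(c["intrinsics"]);R=np.array(c["R"]);t=np.array(c["t"])
    u,v,d=map(lambda a:np.atleast_1d(np.asarray(a,float)),(u,v,d))
    q=cv2.undistortPoints(np.stack([u,v],-1)[:,None,:],K,np.array(c["D"],float))[:,0]
    X=np.c_[q*d[:,None],d]
    return (X-t)@R
E
python3 - <<'E'
from h import *
np.set_printoptions(precision=1,suppress=True)
for n in("top","scene"):
    snap(n,n+'1.png')
    for k in("plug_a_grip","gauge","hole1","hole2","hole3","hole4","mat","cork_board"):
        print(n,k,[(np.array(r["xyz"]).round(1).tolist(),round(r["confidence"],2)) for r in models.place_of(k,n)[:4]])
s=sense();print(s["time"],s["tool_pos"],s["tcp_rot"],s["ft_force"])
E
```

```text
top plug_a_grip [([495.0, -117.3, 34.0], 0.66)]
top gauge [([537.3, 183.9, 1.0], 0.9), ([497.2, -345.8, 3.7], 0.73)]
top hole1 [([545.7, 149.5, 42.2], 0.81), ([524.3, 203.0, 34.2], 0.66), ([493.3, 255.2, 24.7], 0.64), ([580.3, 93.9, 47.6], 0.56)]
top hole2 [([545.7, 149.5, 42.2], 0.81), ([524.3, 203.0, 34.2], 0.66), ([493.3, 255.2, 24.7], 0.64), ([580.3, 93.9, 47.6], 0.56)]
top hole3 [([545.7, 149.5, 42.2], 0.81), ([524.3, 203.0, 34.2], 0.66), ([493.3, 255.2, 24.7], 0.64), ([580.3, 93.9, 47.6], 0.56)]
top hole4 [([545.7, 149.5, 42.2], 0.81), ([524.3, 203.0, 34.2], 0.66), ([493.3, 255.2, 24.7], 0.64), ([580.3, 93.9, 47.6], 0.56)]
top mat [([490.6, -122.9, 1.4], 0.66)]
top cork_board [([497.1, -346.0, 0.8], 0.85), ([496.6, -119.6, 38.3], 0.47)]
scene plug_a_grip [([499.5, -118.5, 34.7], 0.72), ([578.2, 103.1, 46.8], 0.52), ([704.8, -86.2, 1.9], 0.3)]
scene gauge [([536.5, 181.8, -5.5], 0.7), ([546.5, -333.3, 39.1], 0.53)]
scene hole1 [([551.4, 151.5, 41.4], 0.96), ([522.2, 207.6, 35.0], 0.86), ([499.0, 256.6, 28.4], 0.69), ([580.2, 98.2, 49.0], 0.65)]
scene hole2 [([551.4, 151.5, 41.4], 0.96), ([522.2, 207.6, 35.0], 0.86), ([499.0, 256.6, 28.4], 0.69), ([580.2, 98.2, 49.0], 0.65)]
scene hole3 [([551.4, 151.5, 41.4], 0.96), ([522.2, 207.6, 35.0], 0.86), ([499.0, 256.6, 28.4], 0.69), ([580.2, 98.2, 49.0], 0.65)]
scene hole4 [([551.4, 151.5, 41.4], 0.96), ([522.2, 207.6, 35.0], 0.86), ([499.0, 256.6, 28.4], 0.69), ([580.2, 98.2, 49.0], 0.65)]
scene mat [([491.7, -126.0, -0.3], 0.93)]
scene cork_board []
0.9 [ 189.8 -569.2  200.8] [180.   -0.   18.4] [ 0.1  0.5 -0.1]
```

View pics/top1.png

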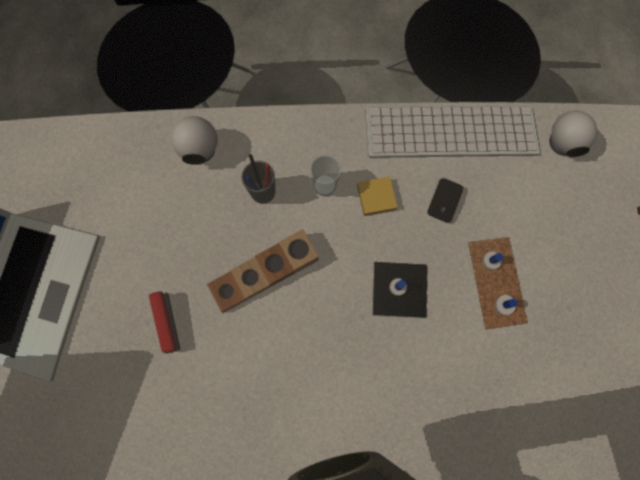

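View pics/scene1.png

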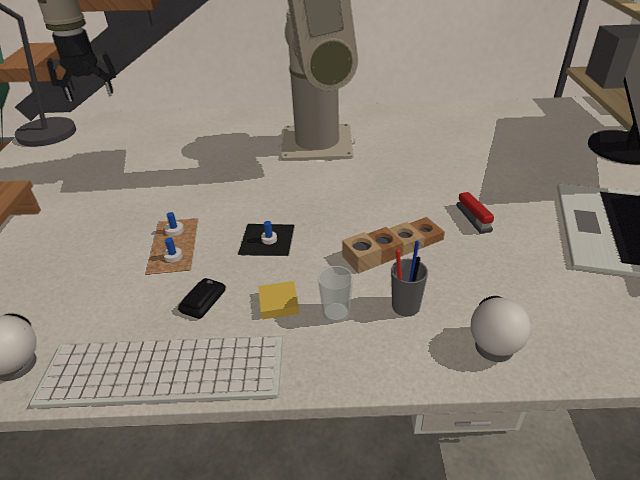

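The top view shows the plug on the mat at about (399,287) and the gauge running from hole 1 at (226,291) to hole 4 at (298,249). In the scene view the gauge is at (345–443, 220–268) and the plug at (268,235). Next I refine the gauge and plug poses by fitting silhouettes.

```bash
cat > fit.py <<'E'
from h import *
from scipy.optimize import minimize
np.set_printoptions(precision=2,suppress=True)
S=8
def proj(n,X):
    c=eyes.get_calibration(n);R=np.array(c["R"]);
    return cv2.projectPoints(np.float64(X),cv2.Rodrigues(R)[0],np.array(c["t"],float),np.array(c["intrinsics"],float),np.array(c["D"],float))[0][:,0]
def cost(parts,n,m):
    px=[proj(n,p) for p in parts]
    x0,y0,w,h=cv2.boundingRect(m.astype(np.uint8)); x0-=8;y0-=8;w+=16;h+=16
    im=np.zeros((h*S,w*S),np.uint8)
    for p in px:
        cv2.fillConvexPoly(im,cv2.convexHull(np.float32((p-[x0-.5,y0-.5])*S)).astype(np.int32),255)
    a=cv2.resize(im,(w,h),interpolation=cv2.INTER_AREA)/255.
    b=m[y0:y0+h,x0:x0+w]
    return np.abs(a-b).sum()/b.sum()
def gauge(p):
    c,s=np.cos(p[2]),np.sin(p[2]);out=[]
    for i,hh in enumerate((24,32,40,48)):
        y1=120-60*i
        q=np.array([(x,y,z) for x in(-35,35) for y in(y1,y1-60) for z in(0,hh)],float)
        out.append(np.c_[p[0]+c*q[:,0]-s*q[:,1],p[1]+s*q[:,0]+c*q[:,1],q[:,2]])
    return out
def plug(p,z0=4):
    t=np.linspace(0,2*np.pi,48);f=lambda r,a,b:np.concatenate([np.c_[p[0]+r*np.cos(t),p[1]+r*np.sin(t),0*t+z0+z] for z in(a,b)])
    return [f(p[2],0,12),f(9,12,50)]
def fit(model,ms,x0,st):
    r=minimize(lambda p:sum(cost(model(p),n,m) for n,m in ms.items()),x0,method='Nelder-Mead',options=dict(initial_simplex=np.array([x0]+[np.array(x0)+np.eye(3)[i]*st[i] for i in range(3)]),xatol=.02,fatol=1e-4))
    return r.x,r.fun
E
python3 - <<'E'
from fit import *
G={};P={}
for n in("top","scene"):
    snap(n)
    for k,D,ref in(("gauge",G,(537,183,20)),("plug_a_grip",P,(497,-118,25))):
        best=min(models.cut_out(k,n),key=lambda r:np.linalg.norm(np.argwhere(r["pixels"]).mean(0)[::-1]-proj(n,[ref])[0]))
        D[n]=best["pixels"];print(n,k,best["pixels"].sum(),best["confidence"])
for D in({"top":G["top"]},{"scene":G["scene"]},G):
    x,f=fit(gauge,D,(537,183,np.radians(28)),(6,6,.05));print("gauge",x[:2],np.degrees(x[2]),f)
c,s=np.cos(x[2]),np.sin(x[2])
for i in range(4): print("hole",i+1,x[0]-s*(90-60*i),x[1]+c*(90-60*i))
for D in({"top":P["top"]},{"scene":P["scene"]},P):
    x,f=fit(plug,D,(497,-118,20),(5,5,-2));print("plug",x,f)
E
```

```text
top gauge 3800 0.68
top plug_a_grip 215 0.71
scene gauge 3112 0.47
scene plug_a_grip 254 0.64
gauge [536.5  177.24] 27.66175554232014 0.03257688338493292
gauge [537.6  180.94] 27.88177436222387 0.04521523262261202
gauge [536.56 178.97] 27.632417605497256 0.10861197110423117
hole 1 494.8214548107221 258.70067681601176
hole 2 522.6492969844579 205.54419837778514
hole 3 550.4771391581936 152.38771993955848
hole 4 578.3049813319294 99.23124150133184
plug [ 493.47 -116.79   17.28] 0.0835202918376653
plug [ 495.01 -115.01   17.82] 0.09725181411147137
plug [ 493.87 -115.95   17.9 ] 0.22985397345167696
```

apply_moves:
  rows:
    - [0, 0, 0, 0, 0, -0.16]
    - [48, -26, 10, 0, 0, 0]
    - [48, -26, 10, 0, 0, 0]
    - [48, -26, 10, 0, 0, 0]
    - [48, -26, 10, 0, 0, 0]
  fingers: 60
  grip_force: 25

```text
time: 1.82
tool_pos: [312.5, -386.6, 160.6]
tcp_rot: [180.0, -0.0, 27.6]
ft_force: [0.8, -0.7, 0.6]
finger_gap: 60.0
grip_force: 0.0
```

apply_moves:
  rows:
    - [48, -26, 10, 0, 0, 0]
    - [48, -26, 10, 0, 0, 0]
    - [48, -26, 10, 0, 0, 0]
    - [48, -26, 10, 0, 0, 0]
    - [48, -26, 10, 0, 0, 0]

```text
time: 2.45
tool_pos: [465.2, -160.1, 110.9]
tcp_rot: [180.0, -0.0, 27.6]
ft_force: [-0.3, -0.9, -0.1]
finger_gap: 59.7
grip_force: 0.0
```

apply_moves:
  rows:
    - [46, -25.8, 0, 0, 0, 0]
    - [0, 0, 40, 0, 0, 0]
    - [0, 0, 40, 0, 0, 0]
    - [0, 0, 12, 0, 0, 0]
    - [0, 0, 0, 0, 0, 0]

```text
time: 3.08
tool_pos: [492.5, -117.5, 18.6]
tcp_rot: [-179.9, 0.1, 27.6]
ft_force: [0.2, -1.0, 0.4]
finger_gap: 60.0
grip_force: 0.0
```

apply_moves:
  rows:
    - [0, 0, 0, 0, 0, 0]
    - [0, 0, 0, 0, 0, 0]
    - [0, 0, 0, 0, 0, 0]
    - [0, 0, 0, 0, 0, 0]
    - [0, 0, 0, 0, 0, 0]
  fingers: 10
  grip_force: 20

```text
time: 3.7
tool_pos: [494.1, -117.8, 20.2]
tcp_rot: [179.9, -0.1, 27.6]
ft_force: [-1.3, -0.8, 6.3]
finger_gap: 16.0
grip_force: 19.5
```

Run:
```python
from h import *
a,_=snap("scene");b,_=snap("top")
s=sense();print(s["time"],s["tool_pos"],s["tcp_rot"],s["ft_force"],s["finger_gap"],s["grip_force"])
f=lambda p,r,c:cv2.resize(p[r-45:r+45,c-45:c+45],(400,400),interpolation=cv2.INTER_CUBIC)
cv2.imwrite('pics/g1.png',np.hstack([f(a,225,268),f(b,287,399)])[:,:,::-1])
```

```text
3.8 [ 494.10335257 -117.84905792   20.20490864] [ 1.79906973e+02 -9.40415950e-02  2.76011132e+01] [-1.46436578  1.03315192  6.72383779] 16.078839570869203 19.52992022037506
```

View pics/g1.png

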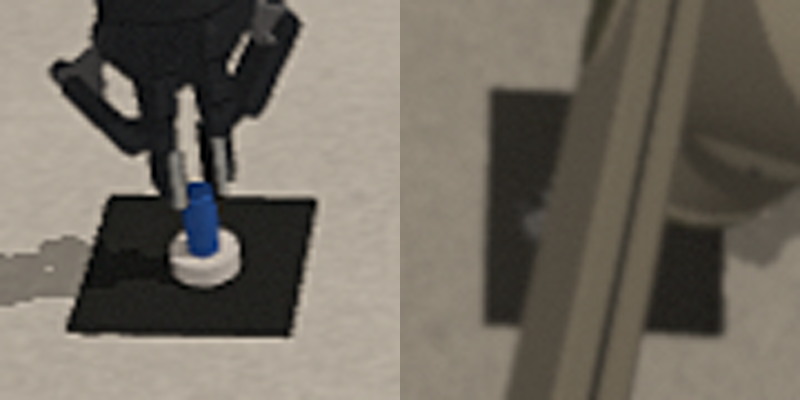

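The scene crop shows the knob standing in front of the fingers, toward +x, so it's caught only at the pad edge. I'll relocate it.

Run:
```python
from fit import *
p,d=snap("scene","full2.png")
for r in models.place_of("plug_a_grip","scene")[:3]: print(r)
for r in models.cut_out("plug_a_grip","scene"):
    m=r["pixels"];v,u=np.nonzero(m)
    if abs(u.mean()-268)<20 and abs(v.mean()-235)<25:
        print(m.sum(),u.mean(),v.mean(),fit(plug,{"scene":m},(500,-118,18),(5,5,-1)))
hsv=cv2.cvtColor(p,cv2.COLOR_RGB2HSV)
w=(hsv[...,1]<60)&(hsv[...,2]>120);v,u=np.nonzero(w[220:250,250:290]);v+=220;u+=250
print("white",len(u),world("scene",u,v,d[v,u]).mean(0))
b=(hsv[...,1]>150)&(abs(hsv[...,0].astype(int)-112)<12);v,u=np.nonzero(b[200:250,250:290]);v+=200;u+=250
W=world("scene",u,v,d[v,u]);print("blue",len(u),W.mean(0),W.min(0),W.max(0))
print(proj("scene",[sense()["tool_pos"]]))
```

```text
{'xyz': [496.5, -116.4, 35.3], 'confidence': 0.75}
265 268.70566037735847 233.81509433962265 (array([ 497.74, -114.35,   17.99]), np.float64(0.11677395486496485))
white 225 [ 468.08 -113.54   10.31]
blue 110 [ 500.35 -114.32   41.59] [ 450.01 -135.6     0.56] [510.25 -96.59 106.69]
[[267.45 233.43]]
```

View pic.

Run:
```python
from fit import *
p=cv2.imread('pics/full2.png');s=sense()
c,sn=np.cos(np.radians(27.6)),np.sin(np.radians(27.6));T=np.array(s["tool_pos"])
pts=[T]+[T+k*np.array([sn,-c,0])+h*np.array([0,0,1]) for k in(-8,8) for h in(0,19)]
z=14;x0,y0=240,205
q=p[y0:y0+50,x0:x0+56];q=cv2.resize(q,None,fx=z,fy=z,interpolation=cv2.INTER_NEAREST)
q=np.clip(q.astype(float)*1.8+15,0,255).astype(np.uint8)
for u,v in proj("scene",pts): cv2.circle(q,(int((u-x0+.5)*z),int((v-y0+.5)*z)),4,(0,255,0),-1)
cv2.imwrite('pics/z2.png',q[:600])
```

```text
(no output)
```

View pics/z2.png

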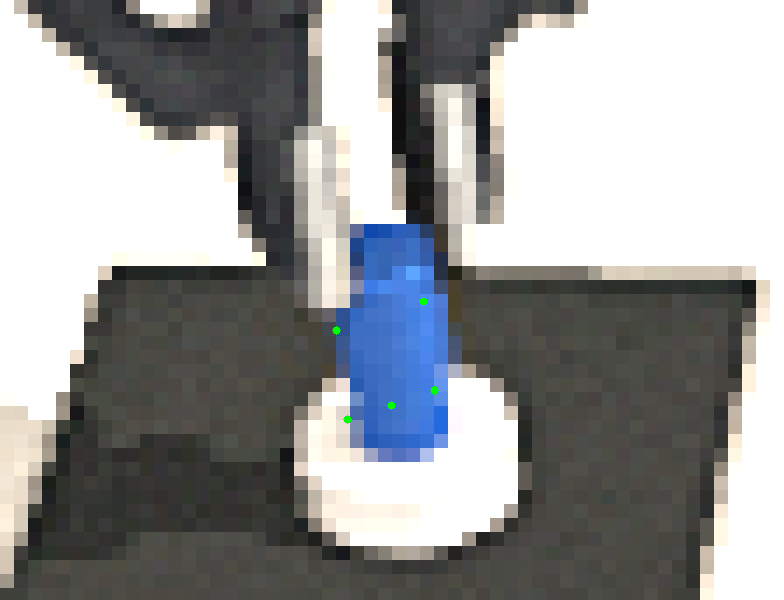

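Run:
```python
from fit import *
p,d=snap("scene")
for u,v in [(263,217),(263,220),(263,223),(263,225),(263,226),(272,213),(272,217),(272,220),(267,222),(267,226),(267,230),(267,234),(262,240),(268,241),(258,218),(250,240),(285,228)]:
    print(u,v,p[v,u],world("scene",u,v,d[v,u])[0])
q=cv2.imread('pics/scene1.png')[205:255,240:296]
cv2.imwrite('pics/z0.png',np.clip(cv2.resize(q,None,fx=10,fy=10,interpolation=cv2.INTER_NEAREST)*1.5,0,255))
s=sense();print(s["joint_pos"],s["tool_pos"])
```

```text
263 217 [100  97  94] [ 508.91 -120.91   79.48]
263 220 [122 119 114] [ 506.03 -122.28   68.91]
263 223 [137 133 125] [ 512.94 -122.1    65.41]
263 225 [133 129 121] [ 511.65 -122.92   58.73]
263 226 [129 125 116] [ 510.59 -123.41   55.05]
272 213 [132 129 123] [ 497.44 -100.86   81.76]
272 217 [122 119 113] [ 502.12 -101.32   73.78]
272 220 [108 105 100] [ 498.24 -102.67   62.41]
267 222 [22 49 93] [ 493.88 -115.5    53.92]
267 226 [ 28  56 103] [ 508.26 -114.53   52.93]
267 230 [ 30  54 102] [ 503.78 -116.41   37.88]
267 234 [ 29  55 101] [ 502.43 -117.83   24.97]
262 240 [97 91 85] [ 502.32 -131.59    7.29]
268 241 [136 127 120] [ 510.99 -116.31   10.5 ]
258 218 [20 20 21] [ 507.71 -132.82   76.26]
250 240 [20 19 18] [ 498.17 -160.89    5.24]
285 228 [31 31 28] [453.08 -79.17   3.82]
[-19.2    2.82 109.98   0.01  67.07  43.19] [ 494.11 -117.82   20.22][ WARN:0@1.363] global loadsave.cpp:1063 imwrite_ Unsupported depth image for selected encoder is fallbacked to CV_8U.
```

View pics/z0.png

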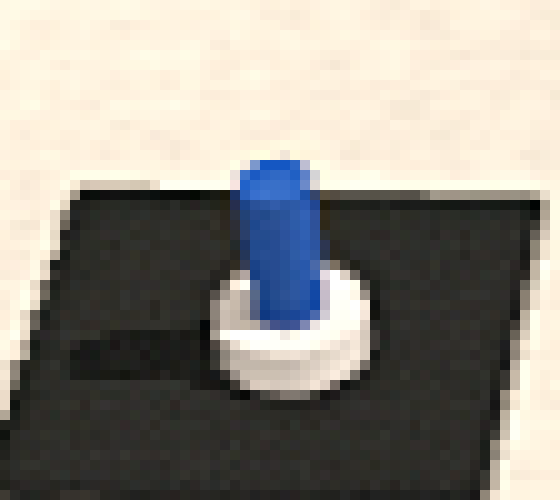

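On the zoom the bulge at rows 290–375 turns out to be the blue pads around the knob, with the grey parts above them (z 55–80 by depth). So the knob is held after all. I'll regrip at 90° to centre it on the other axis, in line with the gauge.

apply_moves:
  rows:
    - [0, 0, 0, 0, 0, 0]
    - [0, 0, 0, 0, 0, 0]
    - [0, 0, -1, 0, 0, -0.188]
    - [0, 0, 0, 0, 0, -0.188]
    - [0, 0, 0, 0, 0, -0.188]
  fingers: 45

```text
time: 4.62
tool_pos: [492.7, -117.4, 19.6]
tcp_rot: [-180.0, 0.0, 60.2]
ft_force: [0.1, -0.2, 0.2]
finger_gap: 45.3
grip_force: 0.0
```

apply_moves:
  rows:
    - [0, 0, 0, 0, 0, -0.188]
    - [0, 0, 0, 0, 0, -0.188]
    - [0, 0, 0, 0, 0, -0.188]
    - [0, 0, 0, 0, 0, -0.188]
    - [0, 0, 0, 0, 0, -0.188]

```text
time: 5.25
tool_pos: [492.7, -117.4, 19.5]
tcp_rot: [-180.0, -0.0, 113.9]
ft_force: [-0.6, -0.3, -0.6]
finger_gap: 44.9
grip_force: 0.0
```

apply_moves:
  rows:
    - [0, 0, 0, 0, 0, -0.067]
    - [0, 0, 0, 0, 0, 0]
    - [0, 0, 0, 0, 0, 0]
    - [0, 0, 0, 0, 0, 0]
    - [0, 0, 0, 0, 0, 0]
  fingers: 10
  grip_force: 40

```text
time: 5.88
tool_pos: [492.9, -117.5, 19.7]
tcp_rot: [-180.0, -0.0, 117.4]
ft_force: [-0.5, -0.1, -0.2]
finger_gap: 14.7
grip_force: 39.0
```

apply_moves:
  rows:
    - [0, 0, 0, 0, 0, 0]
    - [0, 0, 0, 0, 0, 0]
    - [0, 0, -15, 0, 0, 0]
    - [0, 0, -35, 0, 0, 0]
    - [0, 0, -20, 0, 0, 0]

```text
time: 6.5
tool_pos: [494.0, -117.8, 92.7]
tcp_rot: [179.9, 0.1, 117.4]
ft_force: [-0.7, 0.3, -0.9]
finger_gap: 14.9
grip_force: 39.1
```

apply_moves:
  rows:
    - [48, 25, 0, 0, 0, 0]
    - [48, 25, 0, 0, 0, 0]
    - [48, 25, 0, 0, 0, 0]
    - [48, 25, 0, 0, 0, 0]
    - [48, 25, 0, 0, 0, 0]

```text
time: 7.12
tool_pos: [493.8, 154.9, 91.1]
tcp_rot: [179.9, 0.0, 117.4]
ft_force: [1.4, -0.3, -0.3]
finger_gap: 14.9
grip_force: 39.1
```

apply_moves:
  rows:
    - [48, 25, 0, 0, 0, 0]
    - [46, 23, 10, 0, 0, 0]
    - [0, 0, 10, 0, 0, 0]
    - [0, 0, 0, 0, 0, 0]
    - [0, 0, 0, 0, 0, 0]

```text
time: 7.75
tool_pos: [493.3, 257.6, 70.3]
tcp_rot: [180.0, 0.0, 117.3]
ft_force: [0.0, 0.2, -0.5]
finger_gap: 14.8
grip_force: 39.1
```

Run:
```python
from fit import *
s=sense();T=np.array(s["tool_pos"]);print(s["time"],T,s["tcp_rot"],s["ft_force"])
for n in("scene","top"):
    p,d=snap(n,"h_"+n+".png")
    for r in models.cut_out("plug_a_grip",n):
        m=r["pixels"];v,u=np.nonzero(m);e=proj(n,[T])[0]
        if np.hypot(u.mean()-e[0],v.mean()-e[1])<20: print(n,m.sum(),u.mean(),v.mean(),e,fit(lambda q:plug(q,T[2]-15.5),{n:m},(*T[:2],18),(5,5,-1)))
    for r in models.place_of("plug_a_grip",n)[:4]: print(r["xyz"])
a=cv2.imread('pics/h_scene.png')[195:275,330:450];b=cv2.imread('pics/h_top.png')[225:320,195:325]
cv2.imwrite('pics/h.png',np.vstack([cv2.resize(a,(450,300)),cv2.resize(b,(450,300))]))
```

```text
7.75 [493.31 257.59  70.3 ] [179.99   0.02 117.31] [ 0.01  0.23 -0.5 ]
scene 220 426.8090909090909 212.6727272727273 [426.14 210.92] (array([496.8 , 258.96,  17.2 ]), np.float64(0.2636720142602495))
[498.4, 253.2, 89.4]
[579.5, 96.1, 46.6]
```

View pics/h.png

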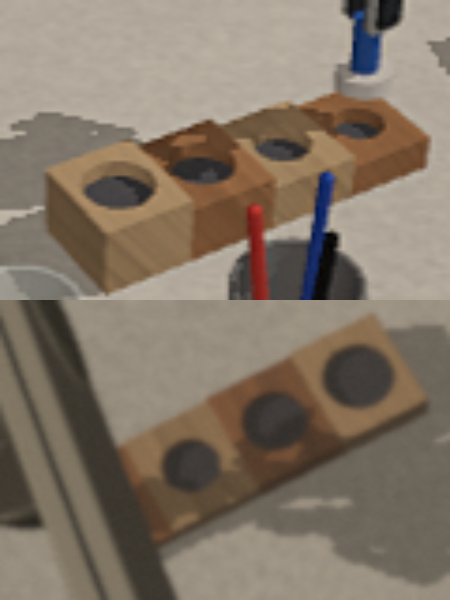

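In the scene crop the plug hangs just above hole 1, with its disc at crop (365,78) and the hole at (358,123). The scene camera's offset, taken from the held plug, puts hole 1 at about (494, 257). I'm starting to feel for it.

apply_moves:
  rows:
    - [-0.7, 0.4, 12, 0, 0, 0]
    - [0, 0, 10, 0, 0, 0]
    - [0, 0, 5, 0, 0, 0]
    - [0, 0, 0, 0, 0, 0]
    - [0, 0, 0, 0, 0, 0]

```text
time: 8.68
tool_pos: [493.8, 258.4, 43.0]
tcp_rot: [180.0, 0.0, 117.4]
ft_force: [-0.5, -1.1, -0.5]
finger_gap: 14.7
grip_force: 39.1
```

apply_moves:
  rows:
    - [0, 0, 1, 0, 0, 0]
    - [0, 0, 1, 0, 0, 0]
    - [0, 0, 1, 0, 0, 0]
    - [0, 0, 1, 0, 0, 0]
    - [0, 0, 0, 0, 0, 0]

```text
time: 9.3
tool_pos: [494.0, 258.3, 39.1]
tcp_rot: [180.0, 0.0, 117.4]
ft_force: [1.2, -0.2, 0.8]
finger_gap: 14.5
grip_force: 39.4
```

apply_moves:
  rows:
    - [0, 0, 1, 0, 0, 0]
    - [0, 0, 0, 0, 0, 0]
    - [0, 0, 1, 0, 0, 0]
    - [0, 0, 0, 0, 0, 0]
    - [0, 0, 0, 0, 0, 0]

```text
time: 9.93
tool_pos: [494.9, 258.7, 38.7]
tcp_rot: [179.8, 0.0, 117.4]
ft_force: [-1.8, -0.7, 11.1]
finger_gap: 14.7
grip_force: 40.7
```

apply_moves:
  rows:
    - [2, 0, 0, 0, 0, 0]
    - [-1, 2, 0, 0, 0, 0]
    - [-1, 0, 0, 0, 0, 0]
    - [-2, -1, 0, 0, 0, 0]
    - [0, -1, 0, 0, 0, 0]

```text
time: 10.55
tool_pos: [495.4, 257.6, 38.6]
tcp_rot: [179.9, -0.1, 117.4]
ft_force: [-3.5, 1.8, 8.7]
finger_gap: 14.6
grip_force: 40.5
```

apply_moves:
  rows:
    - [0, -1, 0, 0, 0, 0]
    - [2, -1, 0, 0, 0, 0]
    - [1, 0, 0, 0, 0, 0]
    - [0, 1, 0, 0, 0, 0]
    - [-1, 1, 0, 0, 0, 0]

```text
time: 11.18
tool_pos: [495.1, 258.7, 38.6]
tcp_rot: [179.8, 0.0, 117.4]
ft_force: [-3.2, -1.0, 11.1]
finger_gap: 14.7
grip_force: 40.5
```

apply_moves:
  rows:
    - [0, 0, -22, 0, 0, 0]
    - [-31, 0, 0, 0, 0, 0]
    - [-30, 0, 0, 0, 0, 0]
    - [0, 0, 7, 0, 0, 0]
    - [0, 0, 0, 0, 0, 0]

```text
time: 11.8
tool_pos: [520.6, 204.1, 50.6]
tcp_rot: [-179.9, -0.1, 117.4]
ft_force: [-0.6, 0.4, -0.9]
finger_gap: 14.6
grip_force: 39.1
```

apply_moves:
  rows:
    - [0, 0, 1, 0, 0, 0]
    - [0, 0, 1, 0, 0, 0]
    - [0, 0, 1, 0, 0, 0]
    - [0, 0, 0, 0, 0, 0]
    - [0, 0, 0, 0, 0, 0]

```text
time: 12.42
tool_pos: [521.7, 204.2, 48.9]
tcp_rot: [180.0, -0.0, 117.4]
ft_force: [-0.8, -0.6, -0.1]
finger_gap: 14.7
grip_force: 39.1
```

apply_moves:
  rows:
    - [0, 0, 1, 0, 0, 0]
    - [0, 0, 1, 0, 0, 0]
    - [0, 0, 1, 0, 0, 0]
    - [0, 0, 0, 0, 0, 0]
    - [0, 0, 0, 0, 0, 0]

```text
time: 13.05
tool_pos: [521.6, 204.0, 45.7]
tcp_rot: [-180.0, -0.0, 117.4]
ft_force: [-0.7, 0.7, -0.5]
finger_gap: 14.8
grip_force: 39.1
```

apply_moves:
  rows:
    - [0, 0, 1, 0, 0, 0]
    - [0, 0, 1, 0, 0, 0]
    - [0, 0, 1, 0, 0, 0]
    - [0, 0, 0, 0, 0, 0]
    - [0, 0, 0, 0, 0, 0]

```text
time: 13.68
tool_pos: [521.6, 204.0, 42.7]
tcp_rot: [-180.0, 0.0, 117.4]
ft_force: [-0.6, -0.2, -1.5]
finger_gap: 14.8
grip_force: 39.1
```

apply_moves:
  rows:
    - [0, 0, 2, 0, 0, 0]
    - [0, 0, 2, 0, 0, 0]
    - [0, 0, 2, 0, 0, 0]
    - [0, 0, 0, 0, 0, 0]
    - [0, 0, 0, 0, 0, 0]

```text
time: 14.3
tool_pos: [521.6, 204.0, 36.7]
tcp_rot: [-180.0, -0.0, 117.4]
ft_force: [-0.2, -0.3, -0.6]
finger_gap: 14.4
grip_force: 39.1
```

apply_moves:
  rows:
    - [0, 0, 1, 0, 0, 0]
    - [0, 0, 1, 0, 0, 0]
    - [0, 0, 1, 0, 0, 0]
    - [0, 0, 0, 0, 0, 0]
    - [0, 0, 0, 0, 0, 0]

```text
time: 14.92
tool_pos: [522.8, 204.6, 35.3]
tcp_rot: [179.9, 0.0, 117.4]
ft_force: [-1.7, 1.2, 7.8]
finger_gap: 14.6
grip_force: 40.3
```

apply_moves:
  rows:
    - [0, 0, -1, 0, 0, 0]
    - [0, 0, 0, 0, 0, 0]
    - [0, 0, 0, 0, 0, 0]
    - [0, 0, 0, 0, 0, 0]
    - [0, 0, 0, 0, 0, 0]
  fingers: 45

```text
time: 15.55
tool_pos: [521.6, 204.0, 34.7]
tcp_rot: [-180.0, -0.0, 117.4]
ft_force: [0.1, -0.3, 0.9]
finger_gap: 44.7
grip_force: 0.0
```

apply_moves:
  rows:
    - [0, 0, -10, 0, 0, 0]
    - [0, 0, -30, 0, 0, 0]
    - [0, 0, -50, 0, 0, 0]
    - [0, 0, -50, 0, 0, 0]
    - [0, 0, 0, 0, 0, 0]

```text
time: 16.18
tool_pos: [525.2, 205.1, 181.6]
tcp_rot: [179.4, 0.1, 117.4]
ft_force: [0.6, 0.1, -0.2]
finger_gap: 45.1
grip_force: 0.0
```

apply_moves:
  rows:
    - [-50, -25, 0, 0, 0, 0]
    - [-50, -25, 0, 0, 0, 0]
    - [-50, -25, 0, 0, 0, 0]
    - [-50, -25, 0, 0, 0, 0]
    - [0, 0, 0, 0, 0, 0]

```text
time: 16.8
tool_pos: [524.5, -23.1, 174.5]
tcp_rot: [-180.0, 0.0, 117.1]
ft_force: [0.1, 1.0, 0.1]
finger_gap: 45.1
grip_force: 0.0
```

Run:
```python
from fit import *
s=sense();print(s["time"],s["tool_pos"],s["ft_force"])
for n in("scene","top"):
    p,d=snap(n,"f_"+n+".png")
    print([np.round(r["xyz"],1).tolist() for r in models.place_of("plug_a_grip",n)])
a=cv2.imread('pics/f_scene.png')[195:275,330:450];b=cv2.imread('pics/f_top.png')[225:320,195:325]
cv2.imwrite('pics/f.png',np.vstack([cv2.resize(a,(450,300)),cv2.resize(b,(450,300))]))
```

```text
16.8 [524.52 -23.13 174.53] [0.11 1.   0.06]
[[580.3, 103.4, 48.5], [524.5, 201.5, 53.2]]
[[524.9, 203.1, 52.5], [549.0, 147.2, 41.3]]
```

View pics/f.png

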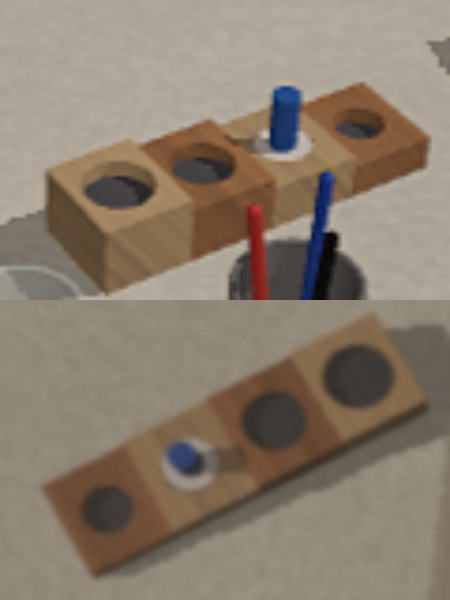

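The plug stands upright and flush in hole 2, at crop (285,140) in the scene view and (188,463) in the top view. The grip point is at z ≈ 53, as expected when it's fully home.

```bash
python3 -c "
from bench import job
print(job.hand_in())"
```

```text
the job is handed in; nothing more can be done
None
```

The plug from the mat is the 36 mm one: hole 1 refused it after feeling about with a push of about 11 N, and it now stands fully home in hole 2, the first hole that took it. The job is handed in, but no verdict was returned.

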